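# Gauge the bore of a glass socket and lock the depth gauge

## Robot

A 6-joint arm with a two-finger parallel gripper is mounted at the origin on the work surface. World frame = base frame: x ahead of the robot, y to its left, z up, the work surface at z = 0. Lengths are in m, angles in rad, forces in N, time in s.
With the tool pointing down it reaches from about 0.375 to 0.9 m from the base axis. Payload 3.1 kg.
Tool frame: the origin (TCP) lies between the finger pads; the fingertips stand 22 mm ahead of it and the grasp point (between the pads) lies 3 mm ahead of it; z points along the fingers, y is the direction in which the jaws open and shut (so a half turn about z gives the same grasp; the last joint's range is limited). The gripper opens to 87 mm and grips with 3 to 60 N. Pads are 19 mm wide; open, the fingers measure 117 mm over their backs; the gripper's body (75 mm by 190 mm) begins 51 mm behind the grasp point.
Start: joints at [-1.466, 0.527, 1.433, -0, 1.181, -0.178], TCP at [0.175, -0.6, 0.245] pointing down, gripper open.
Joint ranges: [-3.08, 3.08], [-0.75, 2.2], [0.22, 2.44], [-1.43, 4.57], [0, 2.65], [-2.85, 2.85]. Speed limits (rad/s): [2.79, 2.79, 3.14, 3.14, 3.14, 3.14].

## Interface

Orientations are given as a unit quaternion [x, y, z, w].
In Python, from rig import get_obs, camera, get_calibration, hand_in, search_frame gives the robot as it stands.
- The arm moves only by the shell command python3 -m jog 'ROWS' [FORCE]. ROWS is JSON, a list of rows, each an object with "grip": the closure in counts, from 0 (fully open) to 255 (shut); "travel": the shift along the world's x, y, z in cm, a list of three; "twist": the turn about the world's z in degrees. A call has 1 to 8 rows; each row shifts and turns the commanded pose from where the row before left it; what a row does not reach is not made up. A row lasts 1/10 s, in which the tool goes at most 50 mm and 8.59 degrees, less where a joint would pass 70% of its speed; a pose out of reach is approached as far as the arm can. A call is refused whole if a number of a shift passes 5 or a number of a turn 8.59, either way. A call with a gripper value outside its range is refused whole. The fingers move at their own pace and stop on an object; FORCE is the grip in N (left out, the last holds). Time passes only in rows, so rows that do not move let the fingers close. It gives the time, the measured TCP pose, the force and the opening at its end, in the units of the state.
- get_obs(): the state, without advancing time (a new reading comes with each control period).
- camera(name): name is "scene" or "top" or "wrist"; returns the picture (420x560x3 uint8, red, green, blue); there is no depth.
- get_calibration(name): a dict with "fx", "fy", "cx", "cy" (pixels), "R" (3x3) and "t" (3): a world point X has camera coordinates R X + t; the wrist camera has in their place "T_tool_cam" (4x4, takes a point from camera to tool coordinates, whose origin is the TCP and whose axes are the flange's). Camera axes: x right, y down, z forward; pixel columns grow to the right and rows downward; lengths in m; the calibration is good to about 2 mm. A picture is of the moment at which its call begins: read the wrist's pose just before it. get_calibration takes no time and is no camera call.
- hand_in(): hands the job in, once; it reports no verdict.
Trained networks look in the newest picture that a camera, given by its name, has taken for a name from the list of things; names that differ only in an ending like _2 or _b are one class to them, and where a whole thing is asked for, a point or a joint stands for the part that bears it (a point fixed in the world has none). Each returns a list of dicts, best first, with "p" (0 to 1); they miss things now and then, are a little off and sometimes report something else, mostly with a low value. They report only what shows in the picture. A call takes as long as a camera call.
- search_frame(target, camera): "at" ([x, y, z] in m, in world coordinates, good to about 4 mm: the middle of the surface that is visible of it).
The state is a dict: "time": time; "q": joint angles; "joint_velocities": joint speeds; "joint_torque": joint torques, N m; "position": TCP position; "tool_rot": TCP orientation; "ft_force": force on the tool from outside, world axes, zero at the start; "moment": the same for the moment, N m; "grip_width": finger opening in m.
Only numpy, scipy, OpenCV 4.12 (cv2) and the standard library are available. Lean on these libraries where they do the work, as an engineer would, in place of code of your own. Each camera call takes 0.05 s, during which the arm holds its last target. There are 200 camera calls.

## Task

Measure how deep the bore of the black glass socket is: take the bar knob of the depth gauge, lower the probe into the glass until its sprung tip rests lightly on the bottom (about 3 newtons, and never 10), turn the knob clockwise to its stop to lock the probe at that height, and let go so that the tip stays resting on the bottom. Do not touch the glass with the gripper and leave the other things on the counter alone.

Things in the scene. Friction and masses are not known exactly. Their poses are not given: they have to be found in the camera images.
- gauge: Depth gauge fixed to the counter: steel base plate 170 x 130 x 14 mm; a column 62 mm from the probe axis along the gauge's +x, 24 mm thick, cap 156 mm up, carries a guide head 119 to 151 mm up. Origin: on the counter under the probe axis, z up. The probe, an upright 10 mm steel rod, slides through the guide head at x = y = 0, with a bar knob on top.
- grip (a point): Point in the bar knob on the probe's top, on the probe axis, 284 mm above the counter when the probe is up. The knob is a black upright bar 46 mm long (this point's x axis), 14 mm thick (its y axis, the way to pinch it) and 38 mm tall, from 22 mm below to 16 mm above this point. It goes down and turns with the knob; z is up.
- quill (a joint): How far the probe is lowered, in m: 0 fully up (as at the start), 0.085 fully down. A weak return spring lifts it when let go unlocked: pushing it down through the air takes about 2 N at the top to 3 N at the bottom of its travel, before the tip touches anything.
- lock (a joint): Angle of the bar knob, in rad: 0 when the bar lies along the gauge's x axis; grows clockwise seen from above to a stop at 1.35. It starts free, at 0 to 0.25. From about 0.5 on it wedges the probe; beyond 1.1 the probe is firmly locked at its height. It takes 0.03 to 0.3 N m to turn and stays where left.
- tip: The probe's sprung steel tip, 6 mm across, below the rod. Its round end is 91 mm above this body's origin, so 91 mm above the counter when the probe is up, and it goes down with the probe. After it touches, it yields 1 mm per 1.5 N (0.45 N preload), up to 8 mm, so the pressing force grows gradually.
- glass: Black blown-glass socket with striped collar, mouth up under the probe, held by three rubber jaws. Origin: centre of its underside, 14 mm above the counter. 70 mm tall, neck 31 mm across, bore 20 mm across, centred under the probe. The bore's depth differs from piece to piece: its bottom lies 8 to 36 mm above the underside; it can only be found by touch.
- cup: Clear glass cup, 72 mm across, 85 mm tall, a bystander. Origin: centre of its underside.
- jar: Amber glass jar with a black cap, 60 mm across, 90 mm tall, a bystander. Origin: centre of its underside.
- brush: Brush lying on the counter, a bystander.
- cork_block: Cork block 90 x 60 x 30 mm, a bystander. Origin: centre of its underside.

How it is judged:
On the way, in this order (a step that is already met when the one before it is completed fails the run):
1. the probe, still unlocked, rests lightly on the bottom of the bore: its tip presses with 0.8 to 7 N (contact force between tip and anything else between 0.8 and 7 N and value of joint quill above 0.035 m and value of joint lock below 0.5 rad), for 0.2 s.
2. the knob is turned clockwise past 1.1 rad with the tip still resting on the bottom (value of joint lock above 1.1 rad and contact force between tip and anything else between 0.8 and 7 N), for 0.2 s.
At the end, for the whole second after the job is handed in: The knob is locked (turned clockwise beyond 1.1 rad), the gripper has let go, and the probe stands still, lowered more than 35 mm, its tip still pressing on the bottom of the bore with 0.8 to 7 N (all of step 2 and value of joint quill above 0.035 m and velocity of joint quill between -0.003 and 0.003 m/s); the robot touches nothing.
It fails at once if the tip is pressed on the glass with more than 10 N (contact force between tip and anything else above 10 N).
It fails at once if the gripper or arm presses on the glass (contact force between any of the fingers, the arm and glass above 1 N).
It fails at once if a bystander is moved by more than 20 mm (distance of any of cup, jar, brush, cork_block from where it was at the start of the episode above 0.02 m).
It also fails if it takes over 67 s, if anything falls off the work surface, if the arm or the gripper's body presses on something with over 40 N, if the wrist force passes 120 N, or if a joint passes its speed limit or range.

## Working session

There is one attempt and no reset: what is moved stays moved. The work goes in short steps, Python scripts to look and compute and a shell command to move; the robot and the scene stay as the last step left them, time stands still between calls to the robot, and variables do not carry over. Pictures are saved under pics/ and viewed, about 8 in all and at most 12, crops included, and the job is handed in when it is done.

```bash
ls; mkdir -p pics; python3 - <<'E'
from rig import *
import cv2,numpy as np
ims=[]
for c in("scene","top"):
    im=camera(c); ims.append(im[:,:,::-1])
    for n in("grip","gauge","glass","cup","jar","brush","cork_block"):
        r=search_frame(n,c); print(c,n,[(np.round(d["at"],3).tolist(),round(d["p"],2)) for d in r[:2]])
cv2.imwrite("pics/a.png",cv2.resize(np.vstack(ims),(800*560//560*3//4,900*2//3*1))) if 0 else [cv2.imwrite(f"pics/a{i}.png",m) for i,m in enumerate(ims)]
o=get_obs();print(o["time"],o["position"],o["tool_rot"],o["ft_force"],o["grip_width"])
E
```

```text
pics
scene grip [([0.547, 0.011, 0.282], 0.6)]
scene gauge [([0.567, 0.008, 0.018], 0.95)]
scene glass [([0.549, 0.004, 0.036], 0.62)]
scene cup [([0.404, 0.343, 0.058], 0.62)]
scene jar [([0.648, 0.304, 0.069], 0.73)]
scene brush [([0.464, -0.325, 0.015], 0.74)]
scene cork_block [([0.616, -0.363, 0.029], 0.89)]
top grip [([0.537, 0.02, 0.3], 0.51)]
top gauge [([0.545, 0.014, 0.014], 0.63), ([0.404, 0.359, 0.047], 0.18)]
top glass [([0.532, 0.008, 0.039], 0.8)]
top cup [([0.4, 0.361, 0.05], 0.59)]
top jar [([0.638, 0.312, 0.089], 0.9)]
top brush [([0.452, -0.323, 0.02], 0.58)]
top cork_block [([0.608, -0.359, 0.032], 0.71)]
0.8 [ 0.17503421 -0.59998384  0.24456626] [9.89947737e-01 1.41433654e-01 8.87821632e-06 1.84025102e-05] [0.6212522  0.45066896 0.08984773] 0.08710700745160334
```

View pics/a0.png

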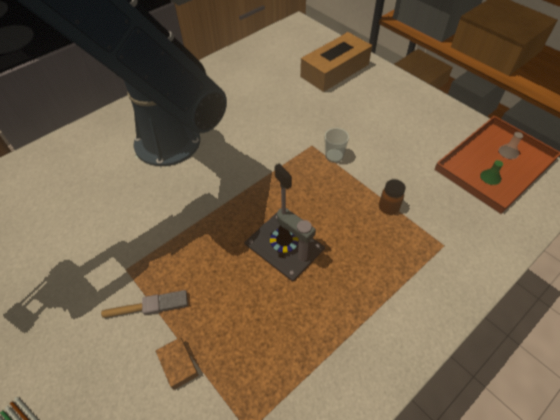

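View pics/a1.png

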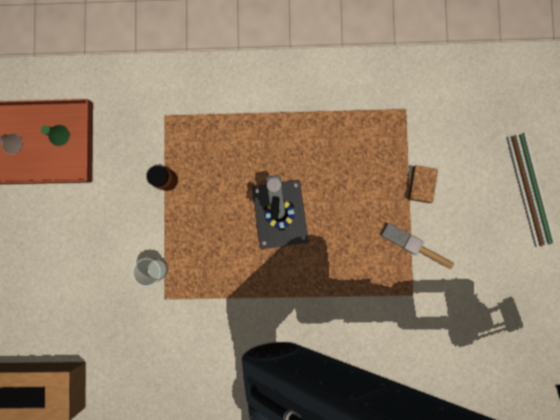

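The scene view shows the knob at about (284,177), the column cap at (304,228), and the glass with its collar at (285,240). In the top view the knob is near (277,205) and the cap is at (274,185). Next I'll enlarge both.

```bash
python3 - <<'E'
from rig import *
import cv2,numpy as np
a=cv2.imread("pics/a0.png")[155:285,235:335];b=cv2.imread("pics/a1.png")[165:255,240:320]
a=cv2.resize(a,None,fx=4,fy=4,interpolation=2);b=cv2.resize(b,None,fx=5,fy=5,interpolation=2)
c=np.zeros((520,800,3),np.uint8);c[:,:400]=a;c[:450,400:]=b
cv2.imwrite("pics/b.png",cv2.convertScaleAbs(c,alpha=1.8,beta=10))
for n in("top","scene"):
    k=get_calibration(n);print(n,{q:np.round(v,4).tolist() for q,v in k.items()})
E
```

```text
top {'fx': 401.1727, 'fy': 401.1727, 'cx': 284.7329, 'cy': 207.1333, 'R': [[-0.0199, -0.9995, -0.0229], [-0.998, 0.0212, -0.0593], [0.0598, 0.0216, -0.998]], 't': [0.0123, 0.5565, 1.0452]}
scene {'fx': 423.4344, 'fy': 423.4344, 'cx': 281.5536, 'cy': 212.0725, 'R': [[0.6629, 0.7485, -0.0149], [0.5971, -0.5407, -0.5926], [-0.4516, 0.3839, -0.8054]], 't': [-0.364, -0.2225, 1.3501]}
```

View pics/b.png

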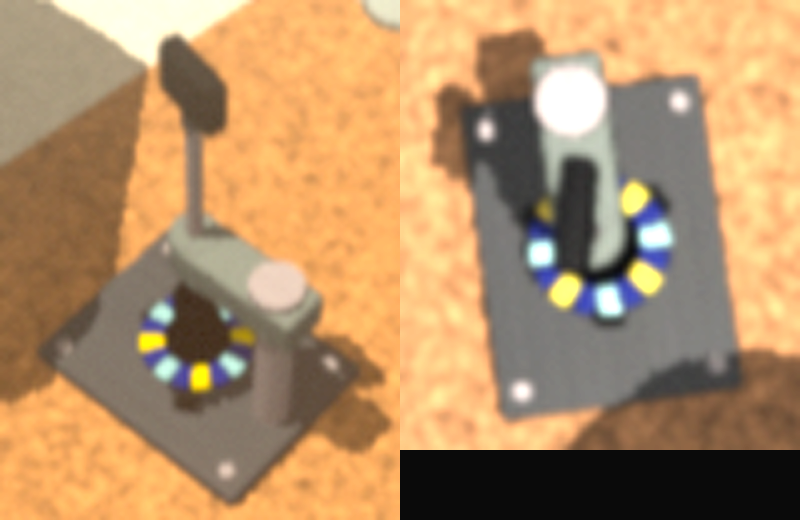

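The enlarged crops show the bar knob in the top view from (583,160) to (570,270), the cap at (570,100), the plate corners, and the collar centred at about (600,248). In the scene crop the knob is at (193,85).

```bash
cat >h.py <<'E'
from rig import *
import cv2,numpy as np
def ray(k,u,v):
    R=np.array(k["R"]);d=R.T@[(u-k["cx"])/k["fx"],(v-k["cy"])/k["fy"],1];return -R.T@np.array(k["t"]),d
def bp(c,u,v,z):
    C,d=ray(get_calibration(c),u,v);return (C+d*(z-C[2])/d[2])[:2]
E
python3 - <<'E'
from h import *
T=lambda x,y,z:bp("top",240+(x-400)/5,165+y/5,z)
S=lambda x,y,z:bp("scene",235+x/4,155+y/4,z)
pt=np.array([T(*p,.014) for p in((465,105),(697,78),(740,385),(503,418))])
print(pt,"mid",pt.mean(0))
e=(pt[0]+pt[1]-pt[2]-pt[3])/2;print("yaw plate",np.degrees(np.arctan2(e[1],e[0])),np.linalg.norm(e))
cap=T(570,100,.156);print("cap",cap,S(277,285,.156))
print("collar",[T(600,248,z) for z in(.05,.06,.07)],[S(197,340,z) for z in(.05,.06,.07)])
print("knob",T(576,215,.3),S(193,85,.281), S(193,222,.151))
a,b=T(583,160,.3),T(570,270,.3);d=a-b;print("bar yaw",np.degrees(np.arctan2(d[1],d[0])),np.linalg.norm(d))
ps=np.array([S(*p,.014) for p in((38,350),(232,500),(362,370))]);print(ps)
E
```

```text
[[ 0.61507117  0.08445334]
 [ 0.62673328 -0.03949783]
 [ 0.46345709 -0.05856017]
 [ 0.44850019  0.06686997]] mid [0.53844043 0.01331633]
yaw plate 6.33950913836517 0.16593828999460197
cap [0.60001203 0.02162437] [0.60311007 0.02403875]
collar [array([0.53577446, 0.01267546]), array([0.53535986, 0.01233676]), array([0.53494525, 0.01199806])] [array([0.54904682, 0.01003374]), array([0.55387795, 0.00585375]), array([0.55870909, 0.00167375])]
knob [0.5384133  0.01327687] [0.54143311 0.0170622 ] [0.53504292 0.02071056]
bar yaw -7.796659810469468 0.043032611348548216
[[ 0.46786558 -0.05710377]
 [ 0.63275656 -0.03636513]
 [ 0.62010454  0.0888476 ]]
```

```bash
python3 -m jog '[{"grip":0,"travel":[0,0,4.5],"twist":8},{"grip":0,"travel":[0,0,4.5],"twist":8},{"grip":0,"travel":[0,0,4.5],"twist":8},{"grip":0,"travel":[2,3.4,0],"twist":8},{"grip":0,"travel":[2,3.4,0],"twist":8},{"grip":0,"travel":[2,3.4,0],"twist":8},{"grip":0,"travel":[2,3.4,0],"twist":8},{"grip":0,"travel":[2,3.4,0],"twist":8}]' 20; python3 -c "
from rig import *
print(get_obs()['q'])"
```

```text
time: 1.6
position: [0.2756, -0.4284, 0.3797]
tool_rot: [0.763, 0.647, 0.0, 0.0]
ft_force: [0.9, 0.2, -0.8]
grip_width: 0.0874
[-1.21899051e+00  2.27867921e-01  1.52687620e+00  2.11168157e-04
  1.38643153e+00 -1.05439173e+00]
```

```bash
python3 -m jog '[{"grip":0,"travel":[2,3.4,0],"twist":8},{"grip":0,"travel":[2,3.4,0],"twist":8},{"grip":0,"travel":[2,3.4,0],"twist":8},{"grip":0,"travel":[2,3.4,0],"twist":8},{"grip":0,"travel":[2,3.4,0],"twist":8},{"grip":0,"travel":[2,3.4,0],"twist":8},{"grip":0,"travel":[2,3.4,0],"twist":8},{"grip":0,"travel":[2,3.4,0],"twist":8}]' 20; python3 -m jog '[{"grip":0,"travel":[2,3.4,0],"twist":7},{"grip":0,"travel":[2,3.4,0],"twist":7},{"grip":0,"travel":[2,3.4,0],"twist":7},{"grip":0,"travel":[2,3.4,0],"twist":7},{"grip":0,"travel":[1,1.7,0],"twist":0},{"grip":0,"travel":[0,0,0],"twist":0},{"grip":0,"travel":[0,0,0],"twist":0}]'
python3 - <<'E'
from h import *
o=get_obs();im=camera("wrist");cv2.imwrite("pics/w.png",im[:,:,::-1])
for n in("grip","gauge"):print(search_frame(n,"wrist")[:2])
camera("scene");print(search_frame("grip","scene")[:1])
k=get_calibration("wrist");print({a:np.round(v,4).tolist() for a,v in k.items()})
print(o["q"],o["position"],o["tool_rot"],o["ft_force"],o["time"])
E
```

```text
time: 2.4
position: [0.4356, -0.1564, 0.3798]
tool_rot: [0.304, 0.953, -0.0, 0.0]
ft_force: [1.0, -0.4, -0.4]
grip_width: 0.0868
time: 3.1
position: [0.5247, -0.0049, 0.3794]
tool_rot: [0.067, 0.998, -0.0, -0.0]
ft_force: [-0.5, -0.3, -0.5]
grip_width: 0.0872
[{'at': [0.5333, 0.0181, 0.2994], 'p': 0.67}, {'at': [0.631, 0.3041, 0.0718], 'p': 0.2}]
[{'at': [0.5282, 0.0176, 0.0114], 'p': 0.94}]
[{'at': [0.5462, 0.0099, 0.2799], 'p': 0.92}]
{'fx': 314.4964, 'fy': 314.4964, 'cx': 285.6472, 'cy': 206.2524, 'T_tool_cam': [[-0.0001, -0.9635, -0.2678, 0.073], [1.0, -0.0002, 0.0003, 0.0005], [-0.0003, -0.2678, 0.9635, -0.1407], [0.0, 0.0, 0.0, 1.0]]}
[-2.22108732e-01  2.53177396e-01  1.49280359e+00 -7.42783377e-04
  1.39622147e+00 -1.65869071e+00] [ 0.52473462 -0.00492046  0.37937052] [ 6.69923361e-02  9.97753376e-01 -3.14270619e-04 -3.57711553e-04] [-0.5497637  -0.25868895 -0.47416231] 3.1
```

View pics/w.png

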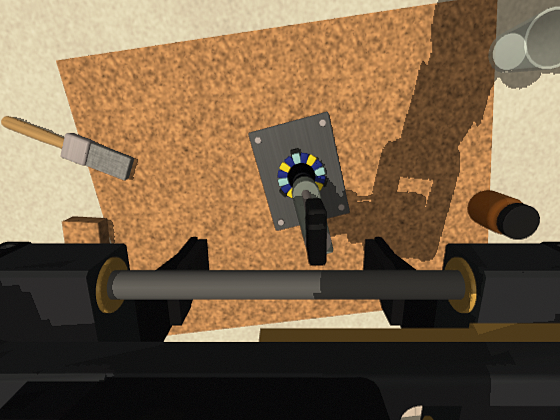

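The wrist view shows the bar knob at about (316,230), parallel to the tool x axis, midway between the fingers but slightly right of centre. I'll crop it to get an accurate offset.

```bash
python3 - <<'E'
import cv2
a=cv2.imread("pics/w.png")[170:280,270:360]
cv2.imwrite("pics/w2.png",cv2.convertScaleAbs(cv2.resize(a,None,fx=5,fy=5,interpolation=2),alpha=3,beta=20))
E
```

```text
(no output)
```

View pics/w2.png

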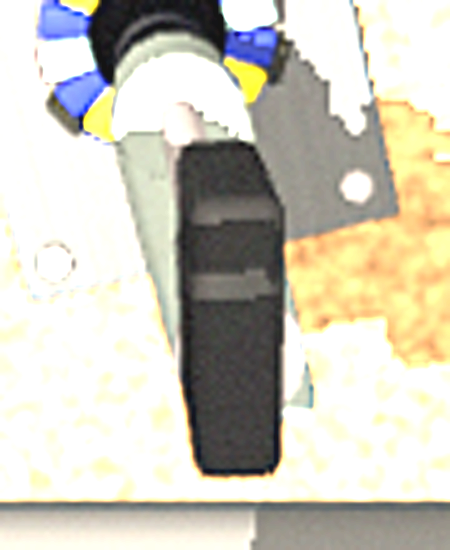

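```bash
python3 - <<'E'
from h import *
from scipy.spatial.transform import Rotation as R
o=get_obs();k=get_calibration("wrist");T=np.array(k["T_tool_cam"]);Q=R.from_quat(o["tool_rot"]).as_matrix();p=np.array(o["position"])
C=Q@T[:3,3]+p
def f(x,y,z):
    u,v=270+x/5,170+y/5
    d=Q@T[:3,:3]@[(u-k["cx"])/k["fx"],(v-k["cy"])/k["fy"],1]
    X=C+d*(z-C[2])/d[2];return X[:2].round(4),(Q.T@(X-p)).round(4)
for a in((231,285,.3),(233,210,.29),(240,472,.295),(215,145,.262),(232,380,.3)):print(a,*f(*a))
print("TCPx range")
E
```

```text
(231, 285, 0.3) [0.532  0.0164] [-0.0042  0.0232  0.0797]
(233, 210, 0.29) [0.5236 0.0186] [0.0044 0.0242 0.0897]
(240, 472, 0.295) [0.5648 0.0146] [-0.037   0.0259  0.0847]
(215, 145, 0.262) [0.5204 0.0185] [0.0076 0.0237 0.1177]
(232, 380, 0.3) [0.5471 0.0149] [-0.0194  0.0237  0.0797]
TCPx range
```

```bash
python3 -m jog '[{"grip":0,"travel":[1.6,2.1,0],"twist":0},{"grip":0,"travel":[0,0,-3],"twist":0},{"grip":0,"travel":[0,0,-3],"twist":0},{"grip":0,"travel":[0,0,-3],"twist":0},{"grip":0,"travel":[0,0,0],"twist":0},{"grip":0,"travel":[0,0,0],"twist":0}]' 15
python3 - <<'E'
from h import *
im=camera("wrist");s=camera("scene")
cv2.imwrite("pics/c.png",np.hstack([im[130:400,140:440],cv2.resize(s[110:245,215:365],None,fx=2,fy=2)])[:,:,::-1].clip(0,255))
E
```

```text
time: 3.95
position: [0.5411, 0.0154, 0.2899]
tool_rot: [0.068, 0.998, -0.0, -0.0]
ft_force: [1.3, -0.4, 0.2]
grip_width: 0.0867
```

View pics/c.png

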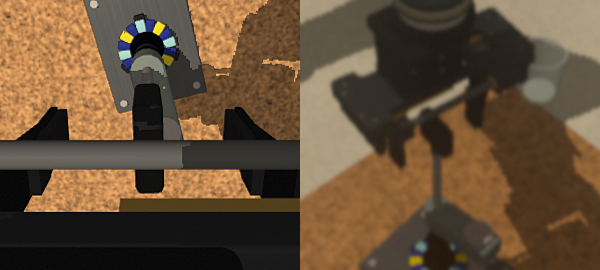

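The knob is midway between the open fingers, at about (148,140) between 55 and 235, and lies along the tool x axis. Now I'll close on it.

```bash
python3 -m jog '[{"grip":0,"travel":[0,0,-0.2],"twist":0},{"grip":230,"travel":[0,0,0],"twist":0},{"grip":230,"travel":[0,0,0],"twist":0},{"grip":230,"travel":[0,0,0],"twist":0},{"grip":230,"travel":[0,0,0],"twist":0},{"grip":230,"travel":[0,0,0],"twist":0},{"grip":230,"travel":[0,0,0],"twist":0},{"grip":230,"travel":[0,0,0],"twist":0}]' 20; python3 -m jog '[{"grip":230,"travel":[0,0,0],"twist":0},{"grip":230,"travel":[0,0,0],"twist":0},{"grip":230,"travel":[0,0,0],"twist":0},{"grip":230,"travel":[0,0,0],"twist":0}]'
```

```text
time: 4.85
position: [0.541, 0.016, 0.2875]
tool_rot: [0.067, 0.998, -0.0, -0.0]
ft_force: [-0.3, -0.1, 0.0]
grip_width: 0.039
time: 5.25
position: [0.5412, 0.0165, 0.2875]
tool_rot: [0.068, 0.998, 0.001, 0.0]
ft_force: [0.3, 1.7, 0.2]
grip_width: 0.0137
```

```bash
python3 -m jog '[{"grip":230,"travel":[0,0.1,-0.6],"twist":0},{"grip":230,"travel":[0,0,-0.6],"twist":0},{"grip":230,"travel":[0,0,-0.6],"twist":0},{"grip":230,"travel":[0,0,-0.6],"twist":0},{"grip":230,"travel":[0,0,-0.6],"twist":0},{"grip":230,"travel":[0,0,-0.6],"twist":0},{"grip":230,"travel":[0,0,0],"twist":0},{"grip":230,"travel":[0,0,0],"twist":0}]' ; for i in 1 2; do python3 -m jog '[{"grip":230,"travel":[0,0,0],"twist":0}]'; done
```

```text
time: 6.05
position: [0.5412, 0.0168, 0.2512]
tool_rot: [0.067, 0.998, -0.0, -0.0]
ft_force: [0.9, -1.0, 0.8]
grip_width: 0.0138
time: 6.15
position: [0.5411, 0.0168, 0.2516]
tool_rot: [0.067, 0.998, -0.0, 0.0]
ft_force: [0.4, -1.4, 1.6]
grip_width: 0.0137
time: 6.25
position: [0.5412, 0.0169, 0.2517]
tool_rot: [0.067, 0.998, -0.0, 0.0]
ft_force: [0.7, -1.9, 1.1]
grip_width: 0.0136
```

```bash
f(){ grep -E "position|ft_force"|tr '\n' ' ';echo; }
python3 -m jog '[{"grip":230,"travel":[0,-0.05,-0.1],"twist":0},{"grip":230,"travel":[0,0,0],"twist":0}]'|f
python3 -m jog '[{"grip":230,"travel":[0,0,-0.1],"twist":0},{"grip":230,"travel":[0,0,0],"twist":0}]'|f
python3 -m jog '[{"grip":230,"travel":[0,0,-0.1],"twist":0},{"grip":230,"travel":[0,0,0],"twist":0}]'|f
python3 -m jog '[{"grip":230,"travel":[0,0,-0.1],"twist":0},{"grip":230,"travel":[0,0,0],"twist":0}]'|f
```

```text
position: [0.5412, 0.0167, 0.2508] ft_force: [1.4, 0.3, 1.3] 
position: [0.5412, 0.0167, 0.2496] ft_force: [0.5, 0.1, 2.1] 
position: [0.5411, 0.0167, 0.2485] ft_force: [0.6, 0.3, 1.5] 
position: [0.5411, 0.0167, 0.2474] ft_force: [1.7, -0.4, 1.9]
```

```bash
f(){ grep -E "position|ft_force"|tr '\n' ' ';echo; }
python3 -m jog '[{"grip":230,"travel":[0,0,-0.1],"twist":0},{"grip":230,"travel":[0,0,0],"twist":0}]'|f
python3 -m jog '[{"grip":230,"travel":[0,0,-0.1],"twist":0},{"grip":230,"travel":[0,0,0],"twist":0}]'|f
python3 -m jog '[{"grip":230,"travel":[0,0,-0.1],"twist":0},{"grip":230,"travel":[0,0,0],"twist":0}]'|f
```

```text
position: [0.5411, 0.0166, 0.2464] ft_force: [1.4, 0.8, 1.8] 
position: [0.5411, 0.0166, 0.2456] ft_force: [1.8, 0.8, 3.2] 
position: [0.5411, 0.0166, 0.2447] ft_force: [1.0, 0.5, 4.4]
```

```bash
f(){ grep -E "position|ft_force"|tr '\n' ' ';echo; }
python3 -m jog '[{"grip":230,"travel":[0,0,0],"twist":0}]'|f
python3 -m jog '[{"grip":230,"travel":[0,0,0],"twist":0}]'|f
python3 -m jog '[{"grip":230,"travel":[0,0,-0.05],"twist":0},{"grip":230,"travel":[0,0,0],"twist":0}]'|f
python3 -m jog '[{"grip":230,"travel":[0,0,0],"twist":0}]'|f
python3 -m jog '[{"grip":230,"travel":[0,0,0],"twist":0}]'|f
python3 -m jog '[{"grip":230,"travel":[0,0,0],"twist":0}]'|f
```

```text
position: [0.5411, 0.0166, 0.2447] ft_force: [0.0, 1.6, 4.1] 
position: [0.5411, 0.0166, 0.2447] ft_force: [1.5, 1.6, 5.3] 
position: [0.5411, 0.0166, 0.2442] ft_force: [0.9, 1.7, 3.9] 
position: [0.5411, 0.0166, 0.2443] ft_force: [1.0, 0.8, 5.5] 
position: [0.5411, 0.0166, 0.2443] ft_force: [0.7, 1.5, 5.0] 
position: [0.5411, 0.0166, 0.2442] ft_force: [1.5, 1.3, 4.6]
```

```bash
f(){ grep -E "position|ft_force|tool_rot"|tr '\n' ' ';echo; }
python3 -m jog '[{"grip":230,"travel":[0,0,0],"twist":-4},{"grip":230,"travel":[0,0,0],"twist":-4},{"grip":230,"travel":[0,0,0],"twist":0}]'|f
python3 -m jog '[{"grip":230,"travel":[0,0,0],"twist":-4},{"grip":230,"travel":[0,0,0],"twist":-4},{"grip":230,"travel":[0,0,0],"twist":0}]'|f
python3 -c "
from rig import *
print(get_obs()['moment'])"
```

```text
position: [0.5411, 0.0165, 0.2443] tool_rot: [0.138, 0.99, 0.0, 0.0] ft_force: [0.9, 1.3, 5.5] 
position: [0.5412, 0.0165, 0.2443] tool_rot: [0.206, 0.979, -0.0, 0.0] ft_force: [0.7, -0.1, 5.2] 
[ 0.2074046  -0.19644824 -0.01892298]
```

```bash
f(){ grep -E "position|ft_force|tool_rot"|tr '\n' ' ';echo; python3 -c "
from rig import *
print(get_obs()['moment'].round(2))"; }
python3 -m jog '[{"grip":230,"travel":[0,0,0],"twist":-4},{"grip":230,"travel":[0,0,0],"twist":-4},{"grip":230,"travel":[0,0,0],"twist":0}]' 30|f
python3 -m jog '[{"grip":230,"travel":[0,0,0],"twist":-4},{"grip":230,"travel":[0,0,0],"twist":-4},{"grip":230,"travel":[0,0,0],"twist":0}]'|f
python3 -m jog '[{"grip":230,"travel":[0,0,0],"twist":-4},{"grip":230,"travel":[0,0,0],"twist":-4},{"grip":230,"travel":[0,0,0],"twist":0}]'|f
python3 -m jog '[{"grip":230,"travel":[0,0,0],"twist":-4},{"grip":230,"travel":[0,0,0],"twist":-4},{"grip":230,"travel":[0,0,0],"twist":0}]'|f
```

```text
position: [0.5414, 0.0164, 0.2443] tool_rot: [0.273, 0.962, -0.0, 0.0] ft_force: [2.1, -0.2, 6.0] 
[ 0.15 -0.29  0.  ]
position: [0.5415, 0.0163, 0.2443] tool_rot: [0.339, 0.941, -0.0, 0.001] ft_force: [1.5, 0.5, 4.6] 
[ 0.08 -0.35  0.01]
position: [0.5416, 0.0163, 0.2443] tool_rot: [0.404, 0.915, 0.0, 0.001] ft_force: [2.6, 0.3, 4.7] 
[-0.03 -0.37  0.02]
position: [0.5417, 0.0162, 0.2443] tool_rot: [0.466, 0.885, 0.0, 0.001] ft_force: [3.3, -0.1, 4.6] 
[-0.04 -0.46  0.03]
```

```bash
f(){ grep -E "position|ft_force|tool_rot"|tr '\n' ' ';echo; python3 -c "
from rig import *
print(get_obs()['moment'].round(2))"; }
python3 -m jog '[{"grip":230,"travel":[0.05,0,0],"twist":-4},{"grip":230,"travel":[0,0,0],"twist":-4},{"grip":230,"travel":[0,0,0],"twist":0}]'|f
python3 -m jog '[{"grip":230,"travel":[0,0,0],"twist":-3},{"grip":230,"travel":[0,0,0],"twist":0}]'|f
python3 -m jog '[{"grip":230,"travel":[0,0,0],"twist":-2},{"grip":230,"travel":[0,0,0],"twist":0}]'|f
```

```text
position: [0.5419, 0.0161, 0.2443] tool_rot: [0.527, 0.85, -0.0, 0.001] ft_force: [1.6, -1.3, 4.9] 
[-0.12 -0.35 -0.01]
position: [0.5419, 0.0162, 0.2443] tool_rot: [0.549, 0.836, -0.0, 0.0] ft_force: [3.0, 0.2, 5.3] 
[-0.15 -0.35 -0.02]
position: [0.5419, 0.016, 0.2443] tool_rot: [0.563, 0.826, -0.0, 0.001] ft_force: [3.0, -1.1, 5.2] 
[-0.16 -0.34  0.04]
```

```bash
f(){ grep -E "ft_force|tool_rot"|tr '\n' ' ';echo; python3 -c "
from rig import *
print(get_obs()['moment'].round(2))"; }
python3 -m jog '[{"grip":230,"travel":[0,0,0],"twist":-2},{"grip":230,"travel":[0,0,0],"twist":0}]'|f
python3 -m jog '[{"grip":230,"travel":[0,0,0],"twist":-2},{"grip":230,"travel":[0,0,0],"twist":0}]'|f
python3 -m jog '[{"grip":230,"travel":[0,0,0],"twist":-2},{"grip":230,"travel":[0,0,0],"twist":0}]'|f
python3 - <<'E'
from h import *
im=camera("scene");w=camera("wrist");t=camera("top")
cv2.imwrite("pics/d.png",np.hstack([w[130:400,140:440],cv2.resize(im[110:245,215:365],None,fx=2,fy=2)])[:,:,::-1])
E
```

```text
tool_rot: [0.578, 0.816, -0.0, 0.001] ft_force: [3.0, -1.6, 5.3] 
[-0.09 -0.36 -0.03]
tool_rot: [0.591, 0.807, -0.0, 0.001] ft_force: [3.0, -0.5, 4.2] 
[-0.17 -0.46  0.64]
tool_rot: [0.605, 0.796, -0.0, 0.001] ft_force: [2.4, -0.4, 5.6] 
[-0.18 -0.44  0.7 ]
```

View pics/d.png

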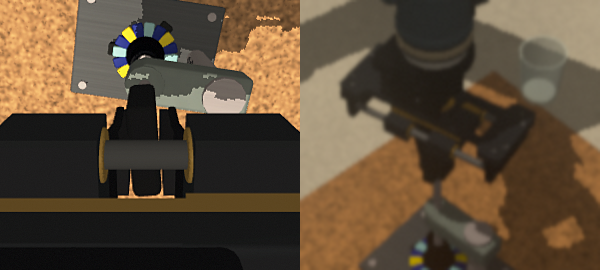

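The knob is held between the pads and lies across the guide head. The moment rose to 0.65 N·m at 65°, which fits the stop. I'll relax the twist, let go and rise.

```bash
f(){ grep -E "position|ft_force|grip_w"|tr '\n' ' ';echo; }
python3 -m jog '[{"grip":230,"travel":[0,0,0],"twist":2.5},{"grip":230,"travel":[0,0,0],"twist":0}]'|f
python3 -c "
from rig import *
print(get_obs()['moment'].round(2))"
python3 -m jog '[{"grip":60,"travel":[0,0,0],"twist":0},{"grip":60,"travel":[0,0,0],"twist":0},{"grip":60,"travel":[0,0,0],"twist":0},{"grip":60,"travel":[0,0,0],"twist":0},{"grip":60,"travel":[0,0,0],"twist":0},{"grip":60,"travel":[0,0,0],"twist":0}]'|f
```

```text
position: [0.5418, 0.0162, 0.2442] ft_force: [1.2, -1.1, 5.3] grip_width: 0.014 
[-0.17 -0.38  0.34]
position: [0.5413, 0.0166, 0.2439] ft_force: [0.4, -0.2, -0.2] grip_width: 0.0543
```

Released, and the force is back to about 0. Next I'll rise clear and check the knob.

```bash
python3 -m jog '[{"grip":60,"travel":[0,0,2],"twist":0},{"grip":60,"travel":[0,0,3],"twist":0},{"grip":60,"travel":[0,0,4],"twist":0},{"grip":60,"travel":[0,0,4],"twist":0},{"grip":60,"travel":[-2,0,2],"twist":0},{"grip":60,"travel":[0,0,0],"twist":0},{"grip":60,"travel":[0,0,0],"twist":0},{"grip":60,"travel":[0,0,0],"twist":0}]'
python3 - <<'E'
from h import *
im=camera("scene");print(search_frame("grip","scene")[:1]);w=camera("wrist")
for n in("cup","jar","brush","cork_block"):print(n,[d["at"] for d in search_frame(n,"scene")[:1]])
cv2.imwrite("pics/e.png",np.hstack([w[60:330,140:440],cv2.resize(im[155:285,235:335],(270*100//130,270))])[:,:,::-1])
E
```

```text
time: 13.2
position: [0.5212, 0.0166, 0.3926]
tool_rot: [0.59, 0.808, -0.001, -0.001]
ft_force: [-1.0, 0.1, -0.2]
grip_width: 0.0666
[{'at': [0.5479, 0.0103, 0.2397], 'p': 0.58}]
cup [[0.4053, 0.3436, 0.0554]]
jar [[0.6468, 0.3037, 0.0677]]
brush [[0.4611, -0.3254, 0.0175]]
cork_block [[0.6179, -0.3609, 0.0289]]
```

View pics/e.png

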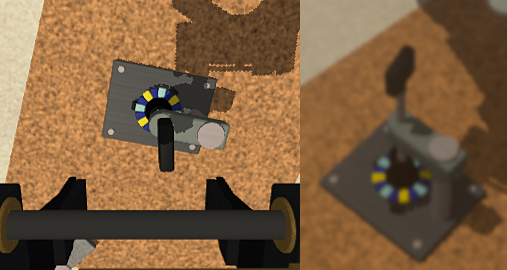

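The knob is free of the gripper, lies across the guide head at about (165,145), and is still about 42 mm lower than at the start (0.240 against 0.282). The bystanders haven't moved.

```bash
python3 -c "
from rig import *
print(hand_in(),get_obs()['time'])"
```

```text
the job is handed in; nothing more can be done
the job is handed in; nothing more can be done
```

The depth measurement is done and handed in at about 13 s of the 67 s allowed; `hand_in` gives no verdict.

- **Touching the bottom:** I took the bar knob and lowered the probe until the tip touched, at about 41 mm of travel. By that reading the bore bottom is about 36 mm above the glass's underside (the top of the stated range), so the bore is about 34 mm deep. I then pressed to about 43 mm. The wrist force rose from about 1.7 N to 4.8 N, so the tip presses with about 3 N.
- **Locking:** I turned the knob about 65° clockwise. The moment jumped from about 0 to 0.65 N·m there, so I took that as the stop.
- **Letting go:** I eased the twist back by 2.5° before opening, then rose clear.

**Last checks:**
- The wrist force was back to about 0.
- The knob was seen turned across the guide head and about 42 mm lower than at the start, so the probe stayed down.
- The bystanders' positions were unchanged within about 5 mm.

**Not directly checked:**
- I could not measure the tip force after letting go; it is inferred from the locked height.
- The wrist force before contact read about 1.7 N, a little below the expected 2–3 N.
- The moment stayed near zero between the start of the turn and the stop, although 0.03–0.3 N·m was expected.

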